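Find the key that unlocks the fuel box

TASK

One of the three keys in the fork organiser unlocks the aluminium box, and nobody remembers which: try them in turn, turning the lock anticlockwise seen from above. Turn the right key all the way to the end stop and leave it fully in the lock; any key that does not fit goes back upright into a well of the organiser, flange resting on top. Leave the glass bowl, pepper mill, fondue pot and burner where they stand.

Things in the scene. Friction and masses are not known exactly. Their poses are not given: they have to be found in the camera images.
- key_red_bow (a point): Centre of the red key's bow. Key 105 mm long, about 90 g, starting upright in an organiser well. The plastic bow is an upright plate 44 (key x) by 12 (key y) by 46 mm high (z, up). 23 to 28 mm below this point is a steel flange 54 mm across, on which the key rests in a well or in the lock; the blade hangs below it. Which colour fits changes from start to start and cannot be seen.
- key_yellow_bow (a point): Centre of the yellow key's bow. Key 105 mm long, about 90 g, starting upright in an organiser well. The plastic bow is an upright plate 44 (key x) by 12 (key y) by 46 mm high (z, up). 23 to 28 mm below this point is a steel flange 54 mm across, on which the key rests in a well or in the lock; the blade hangs below it. Which colour fits changes from start to start and cannot be seen.
- key_blue_bow (a point): Centre of the blue key's bow. Key 105 mm long, about 90 g, starting upright in an organiser well. The plastic bow is an upright plate 44 (key x) by 12 (key y) by 46 mm high (z, up). 23 to 28 mm below this point is a steel flange 54 mm across, on which the key rests in a well or in the lock; the blade hangs below it. Which colour fits changes from start to start and cannot be seen.
- key_red: The red key, origin on its axis under the flange, 28 mm below its bow centre. Blade: flat, 54 mm down from here, 8 mm thick (y), from -8 to +20 mm in x, its last 5.5 mm 2 mm slimmer a side; a notch 14 mm high in the +x edge, 12 to 26 mm below the flange. At the start +x points between 10 degrees right and 125 degrees left of world +x (the bow looks the same both ways).
- key_yellow: The yellow key, origin on its axis under the flange, 28 mm below its bow centre. Blade: flat, 54 mm down from here, 8 mm thick (y), from -8 to +20 mm in x, its last 5.5 mm 2 mm slimmer a side; a notch 14 mm high in the +x edge, 26 to 40 mm below the flange. At the start +x points between 10 degrees right and 125 degrees left of world +x (the bow looks the same both ways).
- key_blue: The blue key, origin on its axis under the flange, 28 mm below its bow centre. Blade: flat, 54 mm down from here, 8 mm thick (y), from -8 to +20 mm in x, its last 5.5 mm 2 mm slimmer a side; a notch 14 mm high in the +x edge, at the tip. At the start +x points between 10 degrees right and 125 degrees left of world +x (the bow looks the same both ways).
- keyway (a point): Middle of the top face of the brass lock plate (56 mm square, 81 mm above the tier), on the vertical turning axis; its frame turns with the plate. Slot in it: -10 to +22 mm in x, 12 mm wide in y; a red pointer on its edge marks +x. A key goes straight down, its +x along this +x, until its flange rests on the plate (bow centre 28 mm above this point).
- plug (a joint): Turn of the plate, rad, growing anticlockwise from above; starts at 0 to 0.3, end stop 3.85 (unlocked). Turns easily (0.04 N m), stays put, lags the key by up to 0.3 (slot play). A wrong key fully in stops dead at 0.7 to 1.2: turn it back below 0.35 before pulling it out, as keys pass in and out only there; the right one goes on to the stop. Too far for most wrists in one grasp: let go (the key stands in the lock), take it again half a turn back.
- lockbox: Aluminium lid box, fixed, 140 (x) by 180 (y) by 75 mm high, origin at the centre of its underside; the lock plate is at the centre of its top. Stands on the upper tier, yaw within 0.35 rad; at joint value 0 the plate is turned 1.1 rad from it.
- organiser: Grey fork organiser, fixed, 160 by 160 by 66 mm high, origin at the centre of its underside; four square wells 48 mm wide, 62 mm deep, centred at x = +-40, y = +-40 mm. Three hold a key, flange resting on the top (bow centre 94 mm above this origin); one is empty. Box and organiser swap sides from start to start.
- bowl_mid (a point): Glass bowl 100 mm across, 50 mm high, loose on the upper tier; point on its axis half-way up. Bystander.
- mill_mid (a point): Wooden pepper mill 44 mm across, 100 mm high, loose on the upper tier; point half-way up. Bystander.
- pot_mid (a point): Grey enamel fondue pot, 170 mm across, 90 mm high with a side handle, loose on the lower tier at the left; point on its axis half-way up. Bystander.
- burner_mid (a point): Steel burner, 110 mm across, 75 mm high, loose on the lower tier at the right; point on its axis half-way up. Bystander.
- upper_tier: Upper tier of the chrome rack, fixed: a level wire deck 380 (x) by 800 mm (y), its top 90 mm above the work surface; origin at work surface height under its centre.
Things that resemble listed ones, but are neither listed nor needed, are in the scene too. What is shaped like the key_yellow but pink or purple is not meant.

How it is judged (in metres and radians):
At the end, for the whole second after the job is handed in: Lock past 3.6 rad (stop 3.85); the key that turned it still in it, within 6 mm of its axis, flange within 4 mm of the plate; the other two at rest in the organiser within 60 mm (x, y) of its centre, flanges within 5 mm of its top, tilt under 0.1 rad (value of joint plug above 3.6 rad and linear speed of each of key_red, key_yellow, key_blue below 0.02 m/s and ((horizontal distance between key_red_bow and keyway below 0.006 m and z of key_red_bow in the frame of keyway below 0.032 m and angle between the x axis of key_red_bow and the x axis of keyway, either way round below 0.3 rad and z of key_yellow_bow in the frame of organiser between 0.089 and 0.099 m and angle between each of key_yellow_bow, key_blue_bow's own z axis and vertical below 0.1 rad and x of key_yellow_bow in the frame of organiser between -0.06 and 0.06 m and y of key_yellow_bow in the frame of organiser between -0.06 and 0.06 m and z of key_blue_bow in the frame of organiser between 0.089 and 0.099 m and x of key_blue_bow in the frame of organiser between -0.06 and 0.06 m and y of key_blue_bow in the frame of organiser between -0.06 and 0.06 m) or (horizontal distance between key_yellow_bow and keyway below 0.006 m and z of key_yellow_bow in the frame of keyway below 0.032 m and angle between the x axis of key_yellow_bow and the x axis of keyway, either way round below 0.3 rad and z of key_red_bow in the frame of organiser between 0.089 and 0.099 m and angle between each of key_red_bow, key_blue_bow's own z axis and vertical below 0.1 rad and x of key_red_bow in the frame of organiser between -0.06 and 0.06 m and y of key_red_bow in the frame of organiser between -0.06 and 0.06 m and z of key_blue_bow in the frame of organiser between 0.089 and 0.099 m and x of key_blue_bow in the frame of organiser between -0.06 and 0.06 m and y of key_blue_bow in the frame of organiser between -0.06 and 0.06 m) or (horizontal distance between key_blue_bow and keyway below 0.006 m and z of key_blue_bow in the frame of keyway below 0.032 m and angle between the x axis of key_blue_bow and the x axis of keyway, either way round below 0.3 rad and z of key_red_bow in the frame of organiser between 0.089 and 0.099 m and angle between each of key_red_bow, key_yellow_bow's own z axis and vertical below 0.1 rad and x of key_red_bow in the frame of organiser between -0.06 and 0.06 m and y of key_red_bow in the frame of organiser between -0.06 and 0.06 m and z of key_yellow_bow in the frame of organiser between 0.089 and 0.099 m and x of key_yellow_bow in the frame of organiser between -0.06 and 0.06 m and y of key_yellow_bow in the frame of organiser between -0.06 and 0.06 m))); the robot touches nothing.
It fails at once if the glass bowl is pushed more than 25 mm or tipped (distance of bowl_mid from where it was at the start of the episode above 0.025 m or angle between bowl_mid's own z axis and vertical above 0.3 rad).
It fails at once if the pepper mill is pushed more than 25 mm or tipped (distance of mill_mid from where it was at the start of the episode above 0.025 m or angle between mill_mid's own z axis and vertical above 0.3 rad).
It fails at once if the fondue pot is pushed more than 25 mm or tipped (distance of pot_mid from where it was at the start of the episode above 0.025 m or angle between pot_mid's own z axis and vertical above 0.3 rad).
It fails at once if the burner is pushed more than 25 mm or tipped (distance of burner_mid from where it was at the start of the episode above 0.025 m or angle between burner_mid's own z axis and vertical above 0.3 rad).
It also fails if it takes over 72 s, if anything falls off the work surface, if the arm or the gripper's body presses on something with over 40 N, if the wrist force passes 120 N, or if a joint passes its speed limit or range.

ROBOT

A 6-joint arm with a two-finger parallel gripper is mounted at the origin on the work surface. World frame = base frame: x ahead of the robot, y to its left, z up, the work surface at z = 0. Lengths are in m, angles in degrees, forces in N, time in s.
With the tool pointing down it reaches from about 0.4 to 0.825 m from the base axis. Payload 7 kg.
Tool frame: the origin (TCP) lies midway between the tips of the shut fingers; the grasp point (between the pads) lies r.pinch_z behind it (r.pinch_z is the distance from the TCP to the grasp point, in m); z points along the fingers, y is the line along which they close (so a half turn about z gives the same grasp; the last joint's range is limited). The gripper opens to 88 mm and grips with 3 to 60 N. Pads are 19 mm wide; open, the fingers measure 130 mm over their backs; the gripper's body (78 mm by 193 mm) begins 47 mm behind the grasp point.
Start: joints at [89.158, 20.546, 0.682, 0, -70.136, -16.507], TCP at [0.201, 0.644, 0.227] pointing down, gripper open.
Joint ranges: [-176.03, 176.03], [-82.01, 121.73], [-58.28, 71.71], [-173.87, 95.51], [-174.79, -0.11], [-173.66, 173.66]. Speed limits (degrees/s): [136.94, 136.94, 172.46, 180, 180, 180].

INTERFACE

Orientations are given as [roll, pitch, yaw] about the fixed x, y, z axes, in that order (R = Rz(yaw) Ry(pitch) Rx(roll)).
In Python, from plant import r, optics, job gives the robot as it stands.
- The arm moves only by the shell command python3 -m crank 'ROWS' [FORCE]. ROWS is JSON, a list of rows, each an object with "xyz": the shift along the tool's x, y, z in units of 30 mm (1.0 is 30 mm), a list of three; "delta_rot": the turn, a rotation vector about the tool's x, y, z in degrees, a list of three; "claw": the closure, from 0 (fully open) to 1 (shut). A call has 1 to 20 rows; each row is the pose to reach, as a shift and turn from the pose commanded when the call began, along the tool's axes at that moment; what a row does not reach only later rows make up. A row lasts 1/8 s, in which the tool goes at most 62.5 mm and 10.7 degrees, less where a joint would pass 70% of its speed; a pose out of reach is approached as far as the arm can. A call with a gripper value outside its range is refused whole. The fingers move at their own pace and stop on an object; FORCE is the grip in N (left out, the last holds). Time passes only in rows, so rows that repeat a pose let the fingers close. It gives the time, the measured TCP pose, the force, the opening and the grip force at its end, in the units of the state.
- r.get_state(): the state, without advancing time (a new reading comes with each control period).
- optics.capture(name): name is "side" or "top"; returns a dict with "img" (400x640x3 uint8, blue, green, red), "fovy" (degrees; the focal length in pixels is half the picture's height over the tangent of half this angle, whatever the lens; pixels are square), "cx", "cy" (the principal point, pixels), "dist" ([k1, k2, p1, p2, k3] as OpenCV has them; the pictures are not rectified), "eye" and "rotation" of the camera in the world. Camera axes: x right, y up, looking along -z (the intrinsics and any distortion apply to the point x, -y, -z); pixel columns grow to the right and rows downward; lengths in m; the calibration is good to about 2 mm. A picture is of the moment at which its call begins. There is no depth.
- job.close_job(): hands the job in; it is judged then, once.
The state is a dict: "time_s": time; "joints": joint angles; "qd": joint speeds; "joint_torque": joint torques, N m; "tcp_pos": TCP position; "eef_rot": TCP orientation; "contact_force": force on the tool from outside, world axes, zero at the start; "moment": the same for the moment, N m; "gripper_width": finger opening in m; "gripper_force": force on a finger pad.
Only numpy, scipy, OpenCV 4.12 (cv2) and the standard library are available. Lean on these libraries where they do the work, as an engineer would, in place of code of your own. Each camera call takes 0.05 s, during which the arm holds its last target. There are 200 camera calls.

## Working session

There is one attempt and no reset: what is moved stays moved. The work goes in short steps, Python scripts to look and compute and a shell command to move; the robot and the scene stay as the last step left them, time stands still between calls to the robot, and variables do not carry over. Pictures are saved under pics/ and viewed, at most 10 in all, crops included, and the job is handed in when it is done.

```bash
ls; mkdir -p pics; python3 - <<'E'
from plant import r, optics, job
import cv2,numpy as np
print(r.get_state(), r.pinch_z)
for n in("top","side"):
    c=optics.capture(n); cv2.imwrite(f"pics/{n}0.png",c["img"]); print(n,{k:v for k,v in c.items() if k!="img"})
E
```

```text
pics
{'time_s': 0.0, 'joints': array([ 8.91584462e+01,  2.05905670e+01,  6.33503454e-01, -2.08213658e-02,
       -7.01355610e+01, -1.65056245e+01]), 'qd': array([-0.0661549 , -0.01548449,  0.00584198,  0.07741698, -0.02662   ,
        0.03520173]), 'joint_torque': array([ 5.02512721e-04, -5.82715523e+01,  2.93049198e+01,  6.99704692e+00,
        6.81616933e-03, -1.63081031e-04]), 'tcp_pos': array([0.20114843, 0.6438156 , 0.22562823]), 'eef_rot': array([ 1.79905631e+02, -7.55132730e-03, -1.73542629e+01]), 'contact_force': array([ 0.82784482,  0.2565074 , -0.36501364]), 'moment': array([ 0.02369145, -0.01462097, -0.00392672]), 'gripper_force': 0.0, 'gripper_width': 0.08781395187141669} 0.0188
top {'fovy': 57.2134330139405, 'cx': 321.8988587464727, 'cy': 201.60763080381875, 'dist': array([0.00881536, 0.        , 0.        , 0.        , 0.        ]), 'eye': array([ 0.37226818, -0.00586062,  1.52099792]), 'rotation': array([  4.10330397,   0.82999086, -91.58264714])}
side {'fovy': 44.7210092322261, 'cx': 326.2866722012382, 'cy': 195.1733358557606, 'dist': array([0.04935987, 0.        , 0.        , 0.        , 0.        ]), 'eye': array([ 0.25951931, -1.01011683,  1.38567326]), 'rotation': array([ 39.87333803,   1.04550652, -12.78503712])}
```

View pics/top0.png

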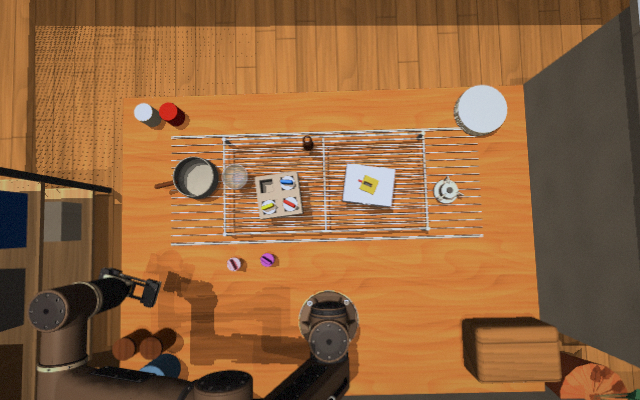

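View pics/side0.png

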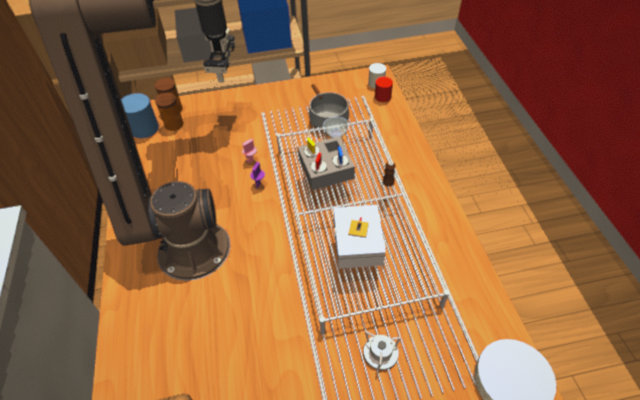

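The top view shows the organiser at (278,195): empty well (266,186), blue (288,183), yellow (267,207), red (291,204). The lock plate is at (368,184), the bowl at (235,177) and the mill at (307,143). The pink key (233,264) and purple key (268,260) lie on the table off the rack, so they are decoys. I'll take an enlarged crop and measure.

```bash
cat > h.py <<'E'
from plant import r, optics, job
import cv2,numpy as np
from scipy.spatial.transform import Rotation as R
def K(c):
    f=200/np.tan(np.radians(c["fovy"]/2)); return np.array([[f,0,c["cx"]],[0,f,c["cy"]],[0,0,1.]])
def cast(c,px,z):
    u=cv2.undistortPoints(np.float64(px).reshape(-1,1,2),K(c),c["dist"])[:,0]
    d=np.c_[u[:,0],-u[:,1],-np.ones(len(u))]@R.from_euler('xyz',c["rotation"],degrees=True).as_matrix().T
    return c["eye"]+d*((z-c["eye"][2])/d[:,2])[:,None]
def masks(img):
    h=cv2.cvtColor(img,cv2.COLOR_BGR2HSV); H,S,V=[h[...,i].astype(int) for i in range(3)]
    ok=(S>150)&(V>70)
    return {"red":ok&((H<6)|(H>174)),"yellow":ok&(H>24)&(H<36),"blue":ok&(H>100)&(H<125),"brass":ok&(H>20)&(H<=27)}
def blobs(img,box,mn=4):
    x0,y0,x1,y1=box; out=[]
    for n,m in masks(img).items():
        m=m.copy(); k=np.zeros_like(m); k[y0:y1,x0:x1]=1; m=(m&k).astype(np.uint8)
        N,_,st,ce=cv2.connectedComponentsWithStats(m)
        lab=_
        for i in range(1,N):
            if st[i,4]>=mn: out.append((n,ce[i],st[i,4],np.argwhere(lab==i)[:,::-1]))
    return out
E
python3 - <<'E'
from h import *
for n,box in(("top",(240,150,410,230)),("side",(290,120,400,280))):
    c=optics.capture(n)
    x0,y0,x1,y1=box
    s=4.4 if n=="top" else 3.6
    cv2.imwrite(f"pics/{n}1.png",cv2.resize(c["img"][y0:y1,x0:x1],None,fx=s,fy=s,interpolation=cv2.INTER_CUBIC))
    for b in blobs(c["img"],box): 
        z=.205 if b[0] in("red","yellow","blue") else .171
        p=b[3]; P=cast(c,p,z)[:,:2]; w,v=np.linalg.eigh(np.cov(P.T)+1e-12); 
        print(n,b[0],b[1].round(1),b[2],cast(c,[b[1]],z)[0,:2].round(4),"dir",np.degrees(np.arctan2(v[1,1],v[0,1])).round(1),np.sqrt(w*12).round(3))
E
```

```text
top red [288.7 203. ] 33 [0.4655 0.1303] dir 60.1 [0.01  0.045]
top yellow [369.1 184.9] 154 [ 0.5225 -0.1612] dir 155.7 [0.052 0.056]
top yellow [267.  206.3] 40 [0.4559 0.2086] dir 108.9 [0.013 0.042]
top blue [286.1 181.5] 41 [0.5437 0.138 ] dir 87.3 [0.014 0.039]
top brass [369.  184.7] 168 [ 0.5271 -0.1647] dir 166.5 [0.054 0.056]
top brass [267.9 207.2] 13 [0.4545 0.2109] dir 111.3 [0.006 0.052]
side red [318.  159.5] 49 [0.4644 0.116 ] dir 71.6 [0.013 0.062]
side yellow [310.7 142.1] 37 [0.4573 0.2041] dir 105.3 [0.015 0.044]
side blue [339.7 152.8] 33 [0.5429 0.1293] dir 80.5 [0.009 0.063]
side brass [311. 147.] 45 [0.459  0.2146] dir 102.3 [0.017 0.053]
side brass [358.2 228.5] 182 [ 0.5283 -0.1688] dir 163.9 [0.052 0.054]
```

View pics/top1.png

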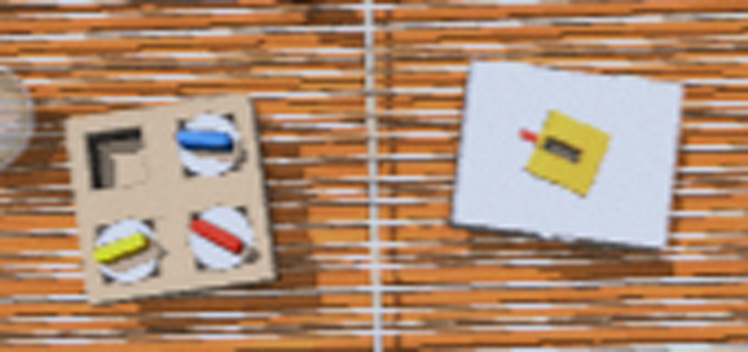

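View pics/side1.png

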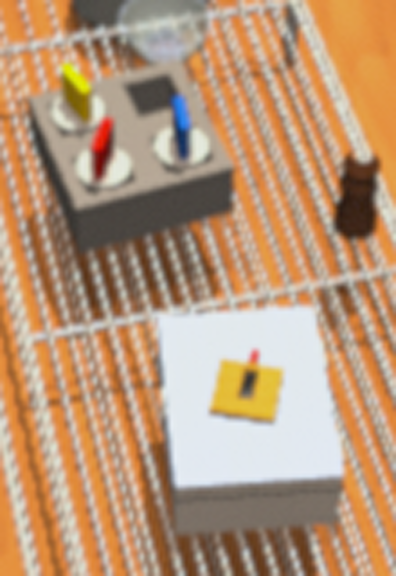

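The crops confirm it: the red, yellow and blue keys stand on pale flanges in the organiser, the fourth well is empty, and the lock plate's red pointer points left and up in the image. Next I refine the flange centres, the plate centre and the pointer direction.

```bash
cat >> h.py <<'E'
def delta(x,y,z,yaw):  # print shift in tool units to a tcp pose (tool down)
    s=r.get_state(); T=R.from_euler('xyz',s["eef_rot"],degrees=True)
    d=T.inv().apply(np.array([x,y,z])-s["tcp_pos"])/0.03
    rv=(T.inv()*R.from_euler('xyz',[180,0,yaw],degrees=True)).as_rotvec(degrees=True)
    print("xyz",d.round(2),"rot",rv.round(1),"| t",round(s["time_s"],2),"tcp",s["tcp_pos"].round(4),"rot",s["eef_rot"].round(1),"j",s["joints"].round(0))
E
python3 - <<'E'
from h import *
c=optics.capture("top"); img=c["img"]; s=8
hsv=cv2.cvtColor(img,cv2.COLOR_BGR2HSV)
big=lambda x0,y0,x1,y1:(cv2.resize(img[y0:y1,x0:x1],None,fx=s,fy=s,interpolation=cv2.INTER_CUBIC),np.array([x0,y0]))
up=lambda p,o:(np.float64(p)+.5)/s-.5+o
for n,u,v in(("red",289,203),("yellow",267,206),("blue",287,183)):
    I,o=big(u-13,v-13,u+14,v+14); H=cv2.cvtColor(I,cv2.COLOR_BGR2HSV).astype(int)
    w=(H[...,1]<45)&(H[...,2]>150)
    m=masks(I)[n]; a=((w|m)*255).astype(np.uint8)
    a=cv2.morphologyEx(a,cv2.MORPH_OPEN,np.ones((9,9)))
    cs=max(cv2.findContours(a,0,1)[0],key=cv2.contourArea); (cc,rad)=cv2.minEnclosingCircle(cs)
    e=cv2.fitEllipse(cv2.convexHull(cs))
    print(n,"flange",cast(c,[up(cc,o)],.161)[0].round(4),"r px",rad/s,"ell",cast(c,[up(e[0],o)],.161)[0,:2].round(4),np.array(e[1])/s)
    k=max(cv2.findContours((m*255).astype(np.uint8),0,1)[0],key=cv2.contourArea); rc=cv2.minAreaRect(k); b=cast(c,up(cv2.boxPoints(rc),o),.207)[:,:2]
    e1,e2=b[1]-b[0],b[2]-b[1]; L=e1 if np.hypot(*e1)>np.hypot(*e2) else e2
    print("   bow top",b.mean(0).round(4),"LxW",np.hypot(*e1).round(4),np.hypot(*e2).round(4),"yaw",np.degrees(np.arctan2(L[1],L[0])).round(1)%180)
for cam,(u,v) in(("top",(369,184)),("side",(358,229))):
    c=optics.capture(cam); img=c["img"]; I,o=big(u-22,v-20,u+22,v+20); H=cv2.cvtColor(I,cv2.COLOR_BGR2HSV).astype(int)
    m=((H[...,1]>130)&(H[...,0]>15)&(H[...,0]<36)&(H[...,2]>80)).astype(np.uint8)*255
    k=max(cv2.findContours(m,0,1)[0],key=cv2.contourArea); 
    hull=cv2.convexHull(k); M=cv2.moments(hull); cen=cast(c,[up((M["m10"]/M["m00"],M["m01"]/M["m00"]),o)],.171)[0]
    P=cast(c,up(hull[:,0],o),.171)[:,:2]; rc=cv2.minAreaRect((P*1000).astype(np.float32))
    red=((H[...,1]>90)&((H[...,0]<8)|(H[...,0]>172))&(H[...,2]>100)); ys,xs=np.nonzero(red)
    pr=cast(c,[up((xs.mean(),ys.mean()),o)],.171)[0] if len(xs) else None
    print(cam,"plate hull",cen.round(4),"rect",np.round(rc,1) if 0 else rc,"ptr",pr,len(xs), np.degrees(np.arctan2(*(pr-cen)[1::-1])) if pr is not None else "")
delta(.46,.13,.28,65)
E
```

```text
red flange [0.474  0.1245 0.161 ] r px 7.593441009521484 ell [0.4765 0.1214] [ 7.94967413 14.85155201]
   bow top [0.465  0.1297] LxW 0.0107 0.0464 yaw 60.8
yellow flange [0.4464 0.2107 0.161 ] r px 6.672239780426025 ell [0.4434 0.2101] [ 7.86961699 13.42834377]
   bow top [0.456  0.2082] LxW 0.0439 0.0134 yaw 108.2
blue flange [0.5376 0.1442 0.161 ] r px 6.996663570404053 ell [0.5354 0.1442] [ 9.41082668 13.67050171]
   bow top [0.5433 0.1368] LxW 0.0421 0.0127 yaw 88.3
top plate hull [ 0.5285 -0.1634  0.171 ] rect ((528.8324584960938, -163.1881561279297), (55.759727478027344, 54.2967529296875), 64.83666229248047) ptr [ 0.54387932 -0.13128313  0.171     ] 378 64.48243016703455
side plate hull [ 0.5286 -0.167   0.171 ] rect ((528.9715576171875, -166.04087829589844), (56.86088562011719, 51.86371612548828), 65.16610717773438) ptr [ 0.54429003 -0.13358102  0.171     ] 296 64.8269797487099
xyz [13.34 13.79 -1.78] rot [  0.    0.  -82.4] | t 0.35 tcp [0.2013 0.6442 0.2263] rot [180.   -0.  -17.4] j [ 89.  21.   1.  -0. -70. -17.]
```

```bash
python3 -c "
from h import *
delta(.465,.130,.245,-119.2)"
```

```text
xyz [13.5  13.74 -0.62] rot [  0.   -0.  101.8] | t 0.35 tcp [0.2013 0.6442 0.2263] rot [180.   -0.  -17.4] j [ 89.  21.   1.  -0. -70. -17.]
```

```bash
python3 -m crank '[{"xyz":[0,0,-0.6],"delta_rot":[0,0,0],"claw":0.6},{"xyz":[13.5,13.74,-0.6],"delta_rot":[0,0,101.8],"claw":0.6},{"xyz":[13.5,13.74,-0.6],"delta_rot":[0,0,101.8],"claw":0.6},{"xyz":[13.5,13.74,-0.6],"delta_rot":[0,0,101.8],"claw":0.6},{"xyz":[13.5,13.74,-0.6],"delta_rot":[0,0,101.8],"claw":0.6},{"xyz":[13.5,13.74,-0.6],"delta_rot":[0,0,101.8],"claw":0.6},{"xyz":[13.5,13.74,-0.6],"delta_rot":[0,0,101.8],"claw":0.6},{"xyz":[13.5,13.74,-0.6],"delta_rot":[0,0,101.8],"claw":0.6},{"xyz":[13.5,13.74,-0.6],"delta_rot":[0,0,101.8],"claw":0.6},{"xyz":[13.5,13.74,-0.6],"delta_rot":[0,0,101.8],"claw":0.6},{"xyz":[13.5,13.74,-0.6],"delta_rot":[0,0,101.8],"claw":0.6},{"xyz":[13.5,13.74,-0.6],"delta_rot":[0,0,101.8],"claw":0.6},{"xyz":[13.5,13.74,-0.6],"delta_rot":[0,0,101.8],"claw":0.6},{"xyz":[13.5,13.74,-0.6],"delta_rot":[0,0,101.8],"claw":0.6}]' 30; python3 -c "
from h import *
delta(.465,.130,.167,-119.2)"
```

```text
time_s: 2.1
tcp_pos: [0.4648, 0.1309, 0.2449]
eef_rot: [-180.0, 0.0, -119.0]
contact_force: [-0.0, 0.2, -0.1]
gripper_width: 0.0353
gripper_force: 0.0
xyz [ 0.02 -0.02  2.6 ] rot [-0.   0.   0.2] | t 2.1 tcp [0.4648 0.1309 0.2449] rot [-180.    0. -119.] j [ 39.   1. -21.   0. -67. -68.]
```

```bash
python3 -m crank '[{"xyz":[0,0,1.5],"delta_rot":[0,0,0],"claw":0.6},{"xyz":[0,0,2.6],"delta_rot":[0,0,0],"claw":0.6},{"xyz":[0,0,2.6],"delta_rot":[0,0,0],"claw":0.6},{"xyz":[0,0,2.6],"delta_rot":[0,0,0],"claw":0.6},{"xyz":[0,0,2.6],"delta_rot":[0,0,0],"claw":1},{"xyz":[0,0,2.6],"delta_rot":[0,0,0],"claw":1},{"xyz":[0,0,2.6],"delta_rot":[0,0,0],"claw":1},{"xyz":[0,0,2.6],"delta_rot":[0,0,0],"claw":1},{"xyz":[0,0,1],"delta_rot":[0,0,0],"claw":1},{"xyz":[0,0,-0.5],"delta_rot":[0,0,0],"claw":1},{"xyz":[0,0,-1],"delta_rot":[0,0,0],"claw":1},{"xyz":[0,0,-1],"delta_rot":[0,0,0],"claw":1}]' 30; python3 - <<'E'
from h import *
s=r.get_state(); print(s["gripper_width"])
c=optics.capture("side"); 
x=s["tcp_pos"]; 
import sys
T=R.from_euler('xyz',c["rotation"],degrees=True).inv().apply(x-c["eye"]); f=K(c)[0,0]; u,v=int(c["cx"]+f*T[0]/-T[2]),int(c["cy"]-f*T[1]/-T[2]); print(u,v)
cv2.imwrite("pics/held1.png",cv2.resize(c["img"][v-60:v+60,u-70:u+70],None,fx=4.5,fy=4.5,interpolation=cv2.INTER_CUBIC))
delta(.5287,-.165,.245,-115.2)
E
```

```text
time_s: 3.6
tcp_pos: [0.465, 0.1302, 0.2748]
eef_rot: [-180.0, 0.1, -119.2]
contact_force: [-0.2, 0.2, -1.4]
gripper_width: 0.0118
gripper_force: 30.0
0.011821081601169073
316 141
xyz [ 7.54 -6.66  0.95] rot [ 0.1 -0.  -4. ] | t 3.65 tcp [0.4644 0.1299 0.2735] rot [ 179.9   -0.  -119.2] j [ 39.   0. -18.  -0. -71. -68.]
```

View pics/held1.png

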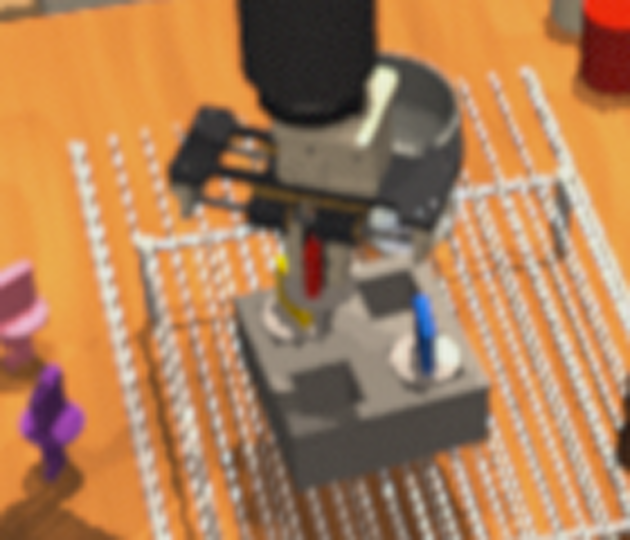

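The side view shows the red bow held between the fingers above its now empty well, with yellow and blue still in place. Moving over the lock.

```bash
python3 -m crank '[{"xyz":[3,-2.7,0],"delta_rot":[0,0,-4],"claw":1},{"xyz":[5,-4.5,0],"delta_rot":[0,0,-4],"claw":1},{"xyz":[7,-6.2,0],"delta_rot":[0,0,-4],"claw":1},{"xyz":[7.54,-6.66,0.5],"delta_rot":[0,0,-4],"claw":1},{"xyz":[7.54,-6.66,0.9],"delta_rot":[0,0,-4],"claw":1},{"xyz":[7.54,-6.66,0.9],"delta_rot":[0,0,-4],"claw":1},{"xyz":[7.54,-6.66,0.9],"delta_rot":[0,0,-4],"claw":1},{"xyz":[7.54,-6.66,0.9],"delta_rot":[0,0,-4],"claw":1}]'; python3 - <<'E'
from h import *
delta(.5287,-.165,.182,-115.2)
s=r.get_state();x=s["tcp_pos"]; print(s["contact_force"],s["gripper_width"])
for n in("side","top"):
    c=optics.capture(n); T=R.from_euler('xyz',c["rotation"],degrees=True).inv().apply(x-c["eye"]); f=K(c)[0,0]; u,v=int(c["cx"]+f*T[0]/-T[2]),int(c["cy"]-f*T[1]/-T[2]); print(u,v)
    cv2.imwrite(f"pics/lock1{n}.png",cv2.resize(c["img"][v-40:v+40,u-45:u+45],None,fx=6,fy=6,interpolation=cv2.INTER_CUBIC))
E
```

```text
time_s: 4.65
tcp_pos: [0.5292, -0.1639, 0.2473]
eef_rot: [180.0, -0.0, -115.1]
contact_force: [0.5, 0.4, -2.0]
gripper_width: 0.0117
gripper_force: 30.0
xyz [ 0.04 -0.    2.18] rot [ 0.  -0.   0.1] | t 4.65 tcp [ 0.5292 -0.1639  0.2473] rot [ 180.    -0.  -115.1] j [  3.   8. -13.  -0. -69. -28.]
[ 0.47999679  0.43038683 -1.96688011] 0.011660972017368812
358 211
371 181
```

View pics/lock1side.png

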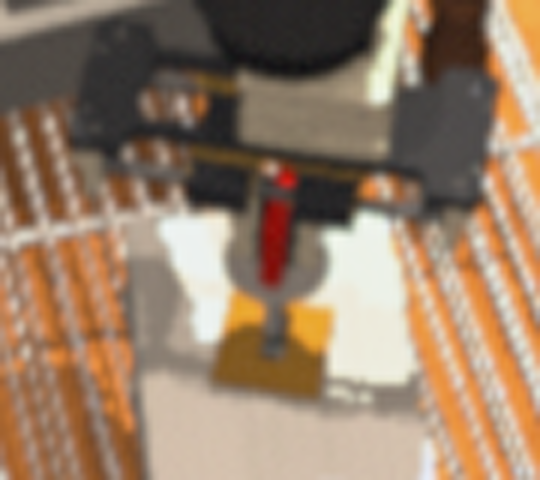

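The side view shows the blade hanging over the plate, in line with the slot. Descending in stages.

```bash
python3 -m crank '[{"xyz":[0.04,0,0.3],"delta_rot":[0,0,0],"claw":1},{"xyz":[0.04,0,0.4],"delta_rot":[0,0,0],"claw":1},{"xyz":[0.04,0,0.5],"delta_rot":[0,0,0],"claw":1},{"xyz":[0.04,0,0.6],"delta_rot":[0,0,0],"claw":1},{"xyz":[0.04,0,0.7],"delta_rot":[0,0,0],"claw":1},{"xyz":[0.04,0,0.7],"delta_rot":[0,0,0],"claw":1}]'; python3 -c "
from h import *
delta(.5287,-.165,.182,-115.2)"
```

```text
time_s: 5.5
tcp_pos: [0.5286, -0.1659, 0.2263]
eef_rot: [180.0, -0.0, -115.2]
contact_force: [-0.4, -0.4, -1.0]
gripper_width: 0.0121
gripper_force: 30.0
xyz [-0.03  0.01  1.48] rot [ 0. -0.  0.] | t 5.5 tcp [ 0.5286 -0.1659  0.2263] rot [ 180.    -0.  -115.2] j [  3.   9. -15.  -0. -66. -28.]
```

```bash
python3 -m crank '[{"xyz":[-0.02,0,0.25],"delta_rot":[0,0,0],"claw":1},{"xyz":[-0.02,0,0.5],"delta_rot":[0,0,0],"claw":1},{"xyz":[-0.02,0,0.75],"delta_rot":[0,0,0],"claw":1},{"xyz":[-0.02,0,1.0],"delta_rot":[0,0,0],"claw":1},{"xyz":[-0.02,0,1.2],"delta_rot":[0,0,0],"claw":1},{"xyz":[-0.02,0,1.35],"delta_rot":[0,0,0],"claw":1},{"xyz":[-0.02,0,1.43],"delta_rot":[0,0,0],"claw":1},{"xyz":[-0.02,0,1.43],"delta_rot":[0,0,0],"claw":1}]'; python3 -c "
from h import *
delta(.5287,-.165,.182,-115.2)"
```

```text
time_s: 6.5
tcp_pos: [0.529, -0.1654, 0.1836]
eef_rot: [180.0, -0.0, -115.1]
contact_force: [-0.1, -0.2, -1.8]
gripper_width: 0.0116
gripper_force: 30.0
xyz [-0.01  0.02  0.05] rot [ 0.  -0.   0.1] | t 6.5 tcp [ 0.529  -0.1654  0.1836] rot [ 180.    -0.  -115.1] j [  3.  11. -18.   0. -61. -28.]
```

```bash
python3 -m crank '[{"xyz":[0,0,0.07],"delta_rot":[0,0,0],"claw":1},{"xyz":[0,0,0.12],"delta_rot":[0,0,0],"claw":1},{"xyz":[0,0,0.12],"delta_rot":[0,0,0],"claw":1},{"xyz":[0,0,0.12],"delta_rot":[0,0,-8],"claw":1},{"xyz":[0,0,0.12],"delta_rot":[0,0,-16],"claw":1},{"xyz":[0,0,0.12],"delta_rot":[0,0,-24],"claw":1},{"xyz":[0,0,0.12],"delta_rot":[0,0,-30],"claw":1},{"xyz":[0,0,0.12],"delta_rot":[0,0,-30],"claw":1}]' 45; python3 -c "
from h import *
s=r.get_state();print(s['moment'],s['contact_force'])
delta(.5287,-.165,.182,-115.2)"
```

```text
time_s: 7.5
tcp_pos: [0.5296, -0.1657, 0.1821]
eef_rot: [-179.9, -0.1, -85.0]
contact_force: [-3.6, 1.6, 11.5]
gripper_width: 0.0118
gripper_force: 45.0
[0.71978637 1.46327347 0.09676254] [-3.62069565  1.56126447 11.48077475]
xyz [-0.03  0.03  0.  ] rot [-0.1 -0.  30.2] | t 7.5 tcp [ 0.5296 -0.1657  0.1821] rot [-1.799e+02 -1.000e-01 -8.500e+01] j [  3.  11. -18.   0. -60.   2.]
```

```bash
python3 -m crank '[{"xyz":[0,0,-0.02],"delta_rot":[0,0,-6],"claw":1},{"xyz":[0,0,-0.02],"delta_rot":[0,0,-12],"claw":1},{"xyz":[0,0,-0.02],"delta_rot":[0,0,-18],"claw":1},{"xyz":[0,0,-0.02],"delta_rot":[0,0,-18],"claw":1}]' 45; python3 -c "
from h import *
s=r.get_state();print(s['moment'],s['contact_force'])"
```

```text
time_s: 8.0
tcp_pos: [0.5301, -0.1655, 0.1822]
eef_rot: [-179.9, -0.1, -67.0]
contact_force: [0.3, 0.1, 5.3]
gripper_width: 0.0119
gripper_force: 45.0
[0.34741509 0.30351054 0.07317189] [0.27599702 0.07068686 5.31743547]
```

Moment is small (0.07 N m), so it turns freely. Continuing.

```bash
python3 -m crank '[{"xyz":[0,0,0],"delta_rot":[0,0,-6],"claw":1},{"xyz":[0,0,0],"delta_rot":[0,0,-12],"claw":1},{"xyz":[0,0,0],"delta_rot":[0,0,-12],"claw":1}]' 45; python3 -c "
from h import *
s=r.get_state();print(s['moment'],s['contact_force'])"
python3 -m crank '[{"xyz":[0,0,0],"delta_rot":[0,0,-6],"claw":1},{"xyz":[0,0,0],"delta_rot":[0,0,-12],"claw":1},{"xyz":[0,0,0],"delta_rot":[0,0,-12],"claw":1}]' 45; python3 -c "
from h import *
s=r.get_state();print(s['moment'],s['contact_force'])"
```

```text
time_s: 8.38
tcp_pos: [0.5302, -0.1655, 0.1822]
eef_rot: [-179.9, -0.1, -55.0]
contact_force: [-0.4, 1.1, 5.9]
gripper_width: 0.012
gripper_force: 45.0
[ 0.23171528  0.18581289 -0.00241205] [-0.37591608  1.10672401  5.9394448 ]
time_s: 8.75
tcp_pos: [0.5303, -0.1655, 0.1822]
eef_rot: [-179.9, -0.2, -43.0]
contact_force: [0.1, 0.6, 5.8]
gripper_width: 0.0117
gripper_force: 45.0
[0.19719852 0.10711409 0.07738761] [0.11421236 0.61120914 5.83062781]
```

```bash
python3 -m crank '[{"xyz":[0,0,0],"delta_rot":[0,0,-7],"claw":1},{"xyz":[0,0,0],"delta_rot":[0,0,-14],"claw":1},{"xyz":[0,0,0],"delta_rot":[0,0,-21],"claw":1},{"xyz":[0,0,0],"delta_rot":[0,0,-28],"claw":1},{"xyz":[0,0,0],"delta_rot":[0,0,-28],"claw":1}]' 45; python3 -c "
from h import *
s=r.get_state();print(s['moment'],s['contact_force'],s['joints'].round())"
```

```text
time_s: 9.38
tcp_pos: [0.5304, -0.1655, 0.1822]
eef_rot: [-180.0, -0.2, -15.0]
contact_force: [-0.9, 0.4, 5.8]
gripper_width: 0.0118
gripper_force: 45.0
[0.22626899 0.01177702 0.0668622 ] [-0.89912739  0.38506287  5.75265385] [  3.  11. -18.   0. -60.  72.]
```

Turned 100° without resistance, past the 1.2 rad limit for a wrong key, so red looks right. Continuing to the wrist limit.

```bash
python3 -m crank '[{"xyz":[0,0,0],"delta_rot":[0,0,-8],"claw":1},{"xyz":[0,0,0],"delta_rot":[0,0,-16],"claw":1},{"xyz":[0,0,0],"delta_rot":[0,0,-24],"claw":1},{"xyz":[0,0,0],"delta_rot":[0,0,-32],"claw":1},{"xyz":[0,0,0],"delta_rot":[0,0,-40],"claw":1},{"xyz":[0,0,0],"delta_rot":[0,0,-48],"claw":1},{"xyz":[0,0,0],"delta_rot":[0,0,-56],"claw":1},{"xyz":[0,0,0],"delta_rot":[0,0,-64],"claw":1},{"xyz":[0,0,0],"delta_rot":[0,0,-72],"claw":1},{"xyz":[0,0,0],"delta_rot":[0,0,-80],"claw":1},{"xyz":[0,0,0],"delta_rot":[0,0,-80],"claw":1}]' 45; python3 - <<'E'
from h import *
s=r.get_state();print(s['moment'],s['contact_force'],s['joints'].round())
c=optics.capture("side")
cv2.imwrite("pics/turn1.png",cv2.resize(c["img"][190:260,315:405],None,fx=6,fy=6,interpolation=cv2.INTER_CUBIC))
E
```

```text
time_s: 10.75
tcp_pos: [0.5304, -0.1653, 0.1822]
eef_rot: [179.8, -0.1, 65.0]
contact_force: [1.3, 1.5, 5.3]
gripper_width: 0.0114
gripper_force: 45.0
[ 0.40404019 -0.09699591  0.01474611] [1.32731222 1.47531291 5.27586565] [  3.  11. -18.   0. -60. 152.]
```

View pics/turn1.png

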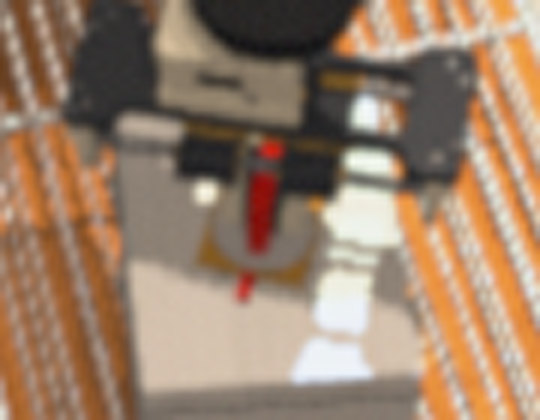

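The red pointer now faces the camera (245,285 in the crop), so the plate turned half a turn with the key. Let go, lift, turn back half a turn and regrasp.

```bash
python3 -m crank '[{"xyz":[0,0,0],"delta_rot":[0,0,0],"claw":0.6},{"xyz":[0,0,0],"delta_rot":[0,0,0],"claw":0.6},{"xyz":[0,0,0],"delta_rot":[0,0,0],"claw":0.6},{"xyz":[0,0,-1],"delta_rot":[0,0,0],"claw":0.6},{"xyz":[0,0,-2],"delta_rot":[0,0,0],"claw":0.6},{"xyz":[0,0,-2],"delta_rot":[0,0,90],"claw":0.6},{"xyz":[0,0,-2],"delta_rot":[0,0,90],"claw":0.6},{"xyz":[0,0,-2],"delta_rot":[0,0,90],"claw":0.6},{"xyz":[0,0,-2],"delta_rot":[0,0,90],"claw":0.6},{"xyz":[0,0,-2],"delta_rot":[0,0,90],"claw":0.6},{"xyz":[0,0,-2],"delta_rot":[0,0,90],"claw":0.6},{"xyz":[0,0,-2],"delta_rot":[0,0,90],"claw":0.6},{"xyz":[0,0,-2],"delta_rot":[0,0,90],"claw":0.6},{"xyz":[0,0,-2],"delta_rot":[0,0,90],"claw":0.6}]' 45; python3 -m crank '[{"xyz":[0,0,0],"delta_rot":[0,0,90],"claw":0.6},{"xyz":[0,0,0],"delta_rot":[0,0,90],"claw":0.6},{"xyz":[0,0,0],"delta_rot":[0,0,90],"claw":0.6},{"xyz":[0,0,0],"delta_rot":[0,0,90],"claw":0.6},{"xyz":[0,0,0],"delta_rot":[0,0,90],"claw":0.6},{"xyz":[0,0,0],"delta_rot":[0,0,90],"claw":0.6},{"xyz":[0,0,0],"delta_rot":[0,0,90],"claw":0.6},{"xyz":[0,0,0],"delta_rot":[0,0,90],"claw":0.6},{"xyz":[0,0,0],"delta_rot":[0,0,90],"claw":0.6},{"xyz":[0,0,0],"delta_rot":[0,0,90],"claw":0.6}]' 45; python3 - <<'E'
from h import *
delta(.5297,-.1655,.1835,-115.2)
c=optics.capture("side")
for b in blobs(c["img"],(315,190,405,260)):
  if b[0]=="red":
    P=cast(c,b[3],.207)[:,:2];print(b[1],b[2],P.mean(0))
E
```

```text
time_s: 12.55
tcp_pos: [0.5289, -0.1654, 0.2405]
eef_rot: [180.0, 0.0, -25.4]
contact_force: [0.1, -0.1, 0.6]
gripper_width: 0.0347
gripper_force: 0.0
time_s: 13.8
tcp_pos: [0.5289, -0.1654, 0.2405]
eef_rot: [180.0, -0.0, -115.1]
contact_force: [-0.2, -0.8, 0.4]
gripper_width: 0.035
gripper_force: 0.0
xyz [-0.01 -0.03  1.9 ] rot [ 0.  -0.   0.1] | t 13.8 tcp [ 0.5289 -0.1654  0.2405] rot [ 180.    -0.  -115.1] j [  3.   9. -14.  -0. -68. -28.]
[358.6875     222.02083333] 48 [ 0.52812306 -0.17077696]
[355.4 236.8] 5 [ 0.50442309 -0.22092623]
```

Down, regrasp, and turn on; the end stop is expected after another 30–50°.

```bash
python3 -m crank '[{"xyz":[-0.01,-0.03,1],"delta_rot":[0,0,0],"claw":0.6},{"xyz":[-0.01,-0.03,1.9],"delta_rot":[0,0,0],"claw":0.6},{"xyz":[-0.01,-0.03,1.9],"delta_rot":[0,0,0],"claw":0.6},{"xyz":[-0.01,-0.03,1.9],"delta_rot":[0,0,0],"claw":1},{"xyz":[-0.01,-0.03,1.9],"delta_rot":[0,0,0],"claw":1},{"xyz":[-0.01,-0.03,1.9],"delta_rot":[0,0,0],"claw":1},{"xyz":[-0.01,-0.03,1.9],"delta_rot":[0,0,-6],"claw":1},{"xyz":[-0.01,-0.03,1.9],"delta_rot":[0,0,-12],"claw":1},{"xyz":[-0.01,-0.03,1.9],"delta_rot":[0,0,-18],"claw":1},{"xyz":[-0.01,-0.03,1.9],"delta_rot":[0,0,-24],"claw":1},{"xyz":[-0.01,-0.03,1.9],"delta_rot":[0,0,-24],"claw":1}]' 45; python3 -c "
from h import *
s=r.get_state();print(s['moment'],s['contact_force'],s['joints'].round())"
```

```text
time_s: 15.22
tcp_pos: [0.5305, -0.1654, 0.1846]
eef_rot: [-179.9, -0.0, -91.2]
contact_force: [0.5, 1.0, 3.7]
gripper_width: 0.0117
gripper_force: 45.0
[ 0.60130945  0.18825608 -0.01559736] [0.48614633 0.98450065 3.69663359] [  3.  11. -18.   0. -61.  -4.]
```

```bash
for i in 1; do python3 -m crank '[{"xyz":[0,0,0],"delta_rot":[0,0,-5],"claw":1},{"xyz":[0,0,0],"delta_rot":[0,0,-10],"claw":1},{"xyz":[0,0,0],"delta_rot":[0,0,-10],"claw":1}]' 45; done; python3 -c "
from h import *
s=r.get_state();print(s['moment'],s['contact_force'],s['joints'].round())"
```

```text
time_s: 15.6
tcp_pos: [0.5306, -0.1655, 0.1846]
eef_rot: [-179.9, -0.0, -81.3]
contact_force: [-0.9, 2.4, 4.9]
gripper_width: 0.0124
gripper_force: 45.0
[0.62442788 0.18882272 0.01090261] [-0.88005875  2.39377872  4.92554821] [  3.  11. -18.   0. -61.   6.]
```

```bash
python3 -m crank '[{"xyz":[0,0,0],"delta_rot":[0,0,-4],"claw":1},{"xyz":[0,0,0],"delta_rot":[0,0,-8],"claw":1},{"xyz":[0,0,0],"delta_rot":[0,0,-8],"claw":1}]' 45; python3 -c "
from h import *
s=r.get_state();print(s['moment'],s['contact_force'],s['joints'].round())"
```

```text
time_s: 15.98
tcp_pos: [0.5289, -0.1662, 0.1845]
eef_rot: [179.9, -0.0, -73.3]
contact_force: [-5.3, -1.4, 9.3]
gripper_width: 0.012
gripper_force: 45.0
[-0.26342715  2.00787623 -0.23875429] [-5.32345168 -1.39627248  9.30912167] [  3.  11. -18.   0. -61.  14.]
```

```bash
python3 -m crank '[{"xyz":[0,0,0],"delta_rot":[0,0,-4],"claw":1},{"xyz":[0,0,0],"delta_rot":[0,0,-4],"claw":1}]' 45; python3 -c "
from h import *
s=r.get_state();print(s['moment'],s['contact_force'],s['joints'].round())"
```

```text
time_s: 16.23
tcp_pos: [0.5287, -0.1664, 0.1846]
eef_rot: [179.9, -0.0, -69.4]
contact_force: [-4.7, -1.7, 9.6]
gripper_width: 0.0115
gripper_force: 45.6
[-0.45767679  2.19715526 -0.88271597] [-4.67028203 -1.67986189  9.55928962] [  3.  11. -18.   0. -61.  18.]
```

End stop felt: moment −0.9 N m after about 225° in total. I'll ease back a few degrees within the slot play, release, lift and check.

```bash
python3 -m crank '[{"xyz":[0,0,0],"delta_rot":[0,0,4],"claw":1},{"xyz":[0,0,0],"delta_rot":[0,0,9],"claw":1},{"xyz":[0,0,0],"delta_rot":[0,0,9],"claw":1},{"xyz":[0,0,0],"delta_rot":[0,0,9],"claw":0.6},{"xyz":[0,0,0],"delta_rot":[0,0,9],"claw":0.6},{"xyz":[0,0,0],"delta_rot":[0,0,9],"claw":0.6},{"xyz":[0,0,-1],"delta_rot":[0,0,9],"claw":0.6},{"xyz":[0,0,-2],"delta_rot":[0,0,9],"claw":0.6},{"xyz":[0,0,-4],"delta_rot":[0,0,9],"claw":0.6},{"xyz":[-4,4,-6],"delta_rot":[0,0,9],"claw":0.6},{"xyz":[-6,6,-6],"delta_rot":[0,0,9],"claw":0.6},{"xyz":[-6,6,-6],"delta_rot":[0,0,9],"claw":0.6},{"xyz":[-6,6,-6],"delta_rot":[0,0,9],"claw":0.6},{"xyz":[-6,6,-6],"delta_rot":[0,0,9],"claw":0.6}]' 45; python3 - <<'E'
from h import *
t=optics.capture("top");s=optics.capture("side"); delta(.53,-.165,.3,-80)
A=cv2.resize(t["img"][160:230,240:400],(800,350),interpolation=cv2.INTER_CUBIC); B=cv2.resize(s["img"][130:250,290:400],(229,250),interpolation=cv2.INTER_CUBIC)
cv2.imwrite("pics/end.png",np.vstack([A,np.pad(B,((0,0),(0,571),(0,0)))]))
c=t
b=[b for b in blobs(t["img"],(340,150,400,220)) if b[0]=="red"]
for x in b:
    P=cast(c,x[3],.218)[:,:2]; w,v=np.linalg.eigh(np.cov(P.T)); print(x[2],P.mean(0).round(4),np.sqrt(12*w).round(3),np.degrees(np.arctan2(v[1,1],v[0,1])))
E
```

```text
time_s: 17.98
tcp_pos: [0.2956, -0.0609, 0.3651]
eef_rot: [-179.7, 0.1, -78.0]
contact_force: [1.7, 0.8, 0.1]
gripper_width: 0.0351
gripper_force: 0.0
xyz [ 5.01 -6.87  2.17] rot [-0.2  0.1  2. ] | t 18.07 tcp [ 0.2971 -0.0608  0.3645] rot [-1.798e+02  1.000e-01 -7.800e+01] j [ 28. -22. -24.  -0. -88. -16.]
45 [ 0.5262 -0.1668] [0.014 0.049] 96.73707865724043
```

View pics/end.png

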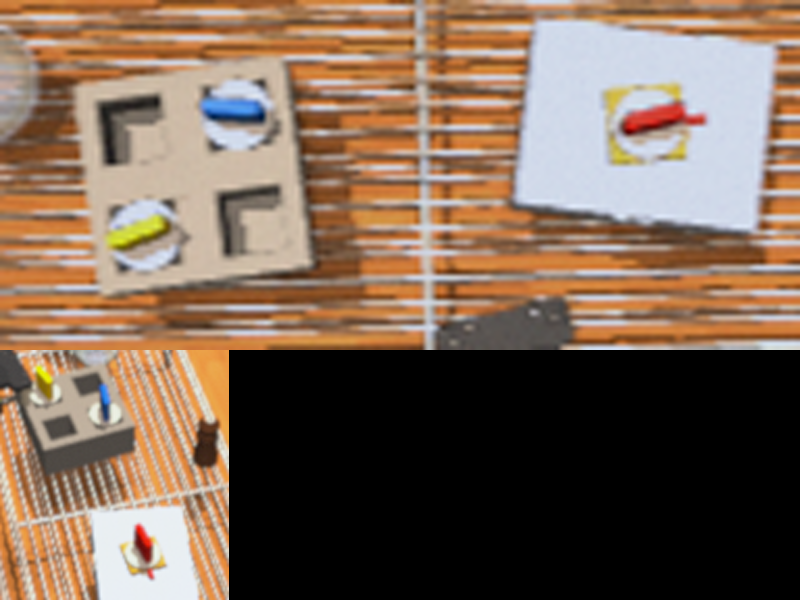

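The picture shows red seated on the plate at (655,118), with its pointer now facing right at (700,119). From 64.8° that is about 211°, so the joint is near 3.8 rad, at the stop. Yellow and blue stand untouched in the organiser and the gripper is clear.

```bash
python3 -c "
from plant import job
print(job.close_job())"
```

```text
the job is handed in; nothing more can be done
None
```

I've handed the job in: the red key fitted on the first try, was turned to the end stop (about 3.8 rad, estimated from the images), and was left seated in the lock, with yellow and blue never moved from the organiser and no verdict returned.

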